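# Index the weighing-bottle turntable to the green hole

## Task

Pull up the red spring plunger of the sample turntable, turn the turntable round to the hole next to the green stud, and let the index pin drop fully home in that hole; then let go. The exact place of the hole varies, so feel for it gently: do not press or ram the pin hard against the index ring, do not tip the weighing bottles riding on the turntable and leave the other things on the bench where they are.

Things in the scene. Friction and masses are not known exactly. Their poses are not given: they have to be found in the camera images.
- knob (a point): Centre of the red plunger knob: upright cylinder, 24 mm diameter, 30 mm tall, standing on the white arm of the turntable, 110 mm from the turntable axis. With the pin seated this point is 79 mm above the table. Below the knob: arm top at 48 mm, steel collar (26 mm diameter) up to 56 mm, then 8 mm of clear air.
- plunger (a joint): Lift of knob and pin (m): 0 = fully seated in a hole, about 0.008 = pin tip riding on the ring, 0.014 = end stop. A spring pulls it down with 3 N at 0, 5 N at 0.008, 6.5 N at 0.014. Released over the ring the pin rides on its surface; when it comes over a hole it drops in by itself within about 0.1 s and locks the turntable.
- turntable (a joint): Angle of the turntable (rad), anticlockwise seen from above is positive; 0 = the start hole, where the pin is seated at first; end stops at -1.0 and 1.0. It turns with light friction: about 1.5 N at the knob.
- index_ring: Fixed aluminium ring round the turntable axis, 262 mm across, surface 32 mm above the table, on a grey base 330 mm across. Origin on the axis at table height, z up; the start hole is 110 mm along its -x. Two more holes (11 mm wide, brass rims) on the same circle, one each side, 0.73 rad away give or take 0.16 rad, different each time: the exact place must be felt.
- index_pin: Steel pin of 8 mm diameter with a flat end under the knob, carried by it; its origin is on the knob's axis, 17 mm below the knob's centre. It reaches 8 mm into a hole, 1.5 mm clearance all round. Force between the pin and the ring should stay below 20 N.
- green_stud: Green mushroom-shaped stud, 20 mm wide, 16 mm tall, fixed on the base beside one of the two side holes, 150 mm from the axis; origin at its foot, 31 mm above the table. It shows the side to turn to; it is about 40 mm outside its hole, but only roughly in line with it (within 0.16 rad about the axis).
- orange_stud: Like the green stud but orange, beside the other side hole (not wanted).
- bottle_a: Capped glass weighing bottle, 38 mm across, 45 mm tall, standing loose in a blue-rimmed well of the turntable (7 mm rim), 49 mm from the axis, its top 93 mm above the table; origin at its underside.
- bottle_b: A second bottle like bottle_a, in another well.
- petri: shallow glass dish, 90 mm across, 16 mm tall, on the table; a bystander.
- wash_bottle: white plastic bottle, 64 mm across, 160 mm tall, red cap; a bystander.
- crucible: white ceramic crucible, 44 mm across, 36 mm tall; a bystander.
- beaker: glass beaker, 68 mm across, 85 mm tall; a bystander.
- spatula: spatula with wooden handle, 190 mm long, lying flat; a bystander.
Not all that is in view belongs to the job. Leave any brown look-alike of the bottle_a alone. Leave any pink look-alike of the bottle_b alone.

How it is judged:
On the way, in this order (a step that is already met when the one before it is completed fails the run):
1. the pin is pulled clear of the start hole (value of joint plunger above 0.0065 m), for 0.1 s.
2. the pin has dropped home in the hole by the green stud (horizontal distance between knob and green_stud below 0.055 m and value of joint plunger below 0.002 m), for 0.2 s.
At the end, for the whole second after the job is handed in: The index pin is fully home (lift under 2 mm) in the hole beside the green stud (knob within 55 mm of the stud, seen from above), released and at rest, with both weighing bottles upright (within 0.2 rad) (all of step 2 and linear speed of index_pin below 0.01 m/s and angle between each of bottle_a, bottle_b's own z axis and vertical below 0.2 rad); the robot touches nothing.
It fails at once if the pin is rammed against the index ring (over 20 N) (contact force between index_pin and index_ring above 20 N).
It fails at once if a weighing bottle on the turntable is tipped (over 0.4 rad) (angle between any of bottle_a, bottle_b's own z axis and vertical above 0.4 rad).
It fails at once if another thing on the bench is moved by more than 40 mm (distance of any of petri, wash_bottle, crucible, beaker, spatula from where it was at the start of the episode above 0.04 m).
It also fails if it takes over 51 s, if anything falls off the work surface, if the arm or the gripper's body presses on something with over 40 N, if the wrist force passes 120 N, or if a joint passes its speed limit or range.

## Robot

A 7-joint arm with a two-finger parallel gripper is mounted at the origin on the work surface. World frame = base frame: x ahead of the robot, y to its left, z up, the work surface at z = 0. Lengths are in m, angles in rad, forces in N, time in s.
With the tool pointing down it reaches from about 0.425 to 0.925 m from the base axis. Payload 6.8 kg.
Tool frame: the origin (TCP) lies at the very end of the fingers, on their centre line; the grasp point (between the pads) lies 19 mm behind it; z points along the fingers, y is the line along which they close (so a half turn about z gives the same grasp; the last joint's range is limited). The gripper opens to 85 mm and grips with 20 to 120 N. Pads are 22 mm wide; open, the fingers measure 114 mm over their backs; the gripper's body (76 mm by 85 mm) begins 54 mm behind the grasp point. The pads swing forward as they close: fully open they stand 13 mm farther back than shut.
Start: joints at [-1.394, 0.477, 0.022, 1.555, -0.011, 1.109, -0.083], TCP at [0.19, 0.648, 0.231] pointing down, gripper open.
Joint ranges: [-2.96, 2.96], [-0.34, 2.1], [-1.41, 1.46], [0.24, 2.44], [-1.37, 4.51], [0.17, 1.92], [-2.96, 2.96]. Speed limits (rad/s): [2.39, 2.39, 3.14, 3.14, 3.14, 3.14, 3.14].

## Interface

Orientations are given as a unit quaternion [w, x, y, z].
In Python, from station import bot gives the robot as it stands.
- The arm moves only by the tool jog_arm, never from a script. Its argument "motion" is a list of rows, each a list of 7 numbers: the turn, a rotation vector about the tool's x, y, z in rad, then the shift along the tool's x, y, z in mm, then the finger opening in mm, from 0 to 85.4. A call has 1 to 10 rows; each row is the pose to reach, as a shift and turn from the pose commanded when the call began, along the tool's axes at that moment; what a row does not reach only later rows make up. A row lasts 1/8 s, in which the tool goes at most 62.5 mm and 10.7 degrees, less where a joint would pass 70% of its speed; a pose out of reach is approached as far as the arm can. A call with a gripper value outside its range is refused whole. The fingers move at their own pace and stop on an object; "grip_force" is the grip in N (left out, the last holds). Time passes only in rows, so rows that repeat a pose let the fingers close. It gives the time, the measured TCP pose, the force, the opening and the grip force at its end, in the units of the state.
- bot.get_obs(): the state, without advancing time (a new reading comes with each control period).
- bot.read_camera(name): name is "scene" or "top"; returns a dict with "pixels" (400x640x3 uint8, red, green, blue), "camera_matrix" (3x3 intrinsics, pixels), "distortion" ([k1, k2, p1, p2, k3] as OpenCV has them; the pictures are not rectified), "T" (4x4, takes a point from camera to world coordinates). Camera axes: x right, y down, z forward; pixel columns grow to the right and rows downward; lengths in m; the calibration is good to about 2 mm. A picture is of the moment at which its call begins. There is no depth.
- bot.hand_in(): hands the job in; it is judged then, once.
Trained networks look in a picture, given as the dict that the camera call returned (one of the last four; its "shot" number tells which), for a name from the list of things; names that differ only in an ending like _2 or _b are one class to them, and where a whole thing is asked for, a point or a joint stands for the part that bears it (a point fixed in the world has none). Each returns a list of dicts, best first, with "score" (0 to 1); they miss things now and then, are a little off and sometimes report something else, mostly with a low value. They report only what shows in the picture. A call takes as long as a camera call. They do not tell look-alikes from the thing itself.
- bot.spot_in(thing, picture): "xy" ([column, row] in pixels, amid what is visible of it).
- bot.tip_of(thing, picture): "xy" ([column, row] in pixels: a listed point, or the origin of a listed thing).
The state is a dict: "t": time; "q": joint angles; "joint_vel": joint speeds; "joint_torque": joint torques, N m; "eef_pos": TCP position; "tool_rot": TCP orientation; "contact_force": force on the tool from outside, world axes, zero at the start; "torque": the same for the moment, N m; "gripper_width": opening from 0.0 (shut) to 1.0 (fully open); "grasp_force": force on a finger pad.
Only numpy, scipy, OpenCV 4.12 (cv2) and the standard library are available. Lean on these libraries where they do the work, as an engineer would, in place of code of your own. Each camera call takes 0.05 s, during which the arm holds its last target. There are 200 camera calls.

## Working session

There is one attempt and no reset: what is moved stays moved. The work goes in short steps, Python scripts to look and compute and a tool call to move; the robot and the scene stay as the last step left them, time stands still between calls to the robot, and variables do not carry over. Pictures are saved under pics/ and viewed, at most 10 in all, crops included, and the job is handed in when it is done.

Besides the shell and the picture viewer there is one more tool, called after ">>>" in YAML: its name, and indented under it one key for each argument. jog_arm: Moves the arm, as the interface text tells. Its arguments: {"type":"object","properties":{"motion":{"type":"array"},"grip_force":{"type":"number"}},"required":["motion"]}

```bash
mkdir -p pics; cat > h.py <<'E'
import numpy as np, cv2
from station import bot
def ray(p,xy):
    u=cv2.undistortPoints(np.array([[xy]],float),np.array(p['camera_matrix']),np.array(p['distortion']))[0,0]
    T=np.array(p['T']); return T[:3,3],T[:3,:3]@np.r_[u,1]
def atz(p,xy,z):
    o,d=ray(p,xy); return o+d*(z-o[2])/d[2]
def tri(a,b):
    A=[];B=[]
    for p,xy in (a,b):
        o,d=ray(p,xy); d=d/np.linalg.norm(d); P=np.eye(3)-np.outer(d,d); A.append(P);B.append(P@o)
    return np.linalg.lstsq(np.vstack(A),np.hstack(B),rcond=None)[0]
def proj(p,X):
    T=np.linalg.inv(np.array(p['T'])); r=cv2.Rodrigues(T[:3,:3])[0]
    return cv2.projectPoints(np.array([X],float),r,T[:3,3],np.array(p['camera_matrix']),np.array(p['distortion']))[0][0,0]
def save(p,n): cv2.imwrite('pics/'+n,p['pixels'][:,:,::-1])
E
python3 - <<'E'
from h import *
np.set_printoptions(precision=4,suppress=True)
a=bot.read_camera('scene');b=bot.read_camera('top')
save(a,'s0.png');save(b,'t0.png')
for n in ['knob','index_ring','green_stud','orange_stud','bottle_a','index_pin']:
    ra=bot.tip_of(n,a);rb=bot.tip_of(n,b)
    print(n,[(np.round(r['xy']),round(r['score'],2)) for r in ra],[(np.round(r['xy']),round(r['score'],2)) for r in rb])
    if ra and rb: print(tri((a,ra[0]['xy']),(b,rb[0]['xy'])))
o=bot.get_obs();print(o['t'],o['eef_pos'],o['tool_rot'],o['contact_force'],o['gripper_width'])
E
```

```text
knob [(array([475., 290.]), 0.69), (array([277., 187.]), 0.66)] [(array([362., 201.]), 0.64)]
[0.5747 0.1251 0.3148]
index_ring [] []
green_stud [(array([317., 197.]), 0.53)] [(array([328., 216.]), 0.51)]
[ 0.4655 -0.0152  0.0442]
orange_stud [(array([238., 200.]), 0.38)] [(array([394., 192.]), 0.48)]
[ 0.5359 -0.2019  0.0228]
bottle_a [(array([150., 258.]), 0.81), (array([387., 279.]), 0.71), (array([258., 241.]), 0.65), (array([297., 242.]), 0.62)] [(array([437., 116.]), 0.77), (array([240., 180.]), 0.66), (array([352., 152.]), 0.54), (array([323., 166.]), 0.45)]
[ 0.7599 -0.3318  0.0044]
index_pin [] [(array([329., 218.]), 0.33)]
0.7 [0.1896 0.6478 0.2313] [-0.      0.1419  0.9899  0.    ] [-0.2876 -0.3083 -0.0075] 0.9988042904948093
```

View pics/s0.png

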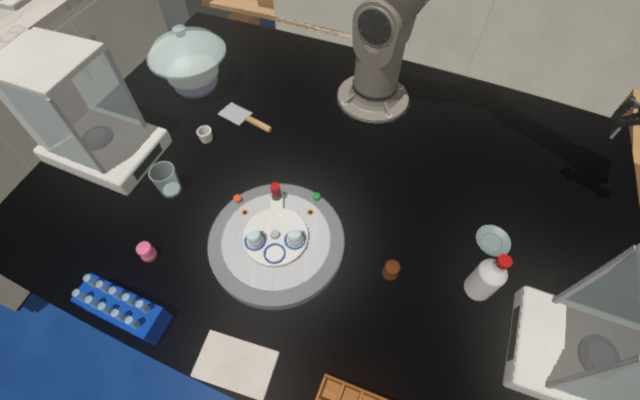

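View pics/t0.png

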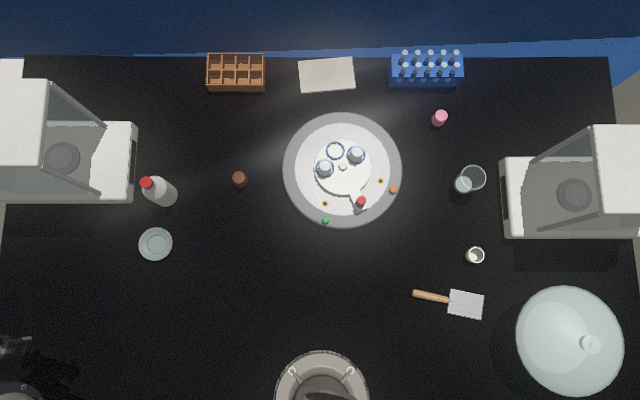

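```bash
python3 - <<'E'
from h import *
np.set_printoptions(precision=4,suppress=True)
a=bot.read_camera('scene');b=bot.read_camera('top')
f=lambda n,p:[r['xy'] for r in bot.tip_of(n,p)]
k=tri((a,min(f('knob',a),key=lambda x:x[0])),(b,f('knob',b)[0]));print('knob',k)
g=tri((a,f('green_stud',a)[0]),(b,f('green_stud',b)[0]));o=tri((a,f('orange_stud',a)[0]),(b,f('orange_stud',b)[0]))
print(g,o)
for p in (a,b):
  print('g',atz(p,f('green_stud',p)[0],.031),'o',atz(p,f('orange_stud',p)[0],.031),'k',atz(p,min(f('knob',p),key=lambda x:x[0]),.079))
c=cv2.resize(a['pixels'][150:290,190:390],None,fx=2,fy=2,interpolation=3)
d=cv2.resize(b['pixels'][90:250,260:460],None,fx=2,fy=2,interpolation=3)
h=np.vstack([c,d]);cv2.imwrite('pics/c0.png',h[:,:,::-1])
E
```

```text
knob [ 0.5011 -0.1111  0.0758]
[ 0.5288 -0.1398  0.2239] [ 0.5336 -0.1962  0.0173]
g [ 0.4613 -0.0075  0.031 ] o [ 0.5406 -0.1894  0.031 ] k [ 0.5035 -0.1116  0.079 ]
g [ 0.5695 -0.3905  0.031 ] o [ 0.5307 -0.1938  0.031 ] k [ 0.4998 -0.109   0.079 ]
```

View pics/c0.png

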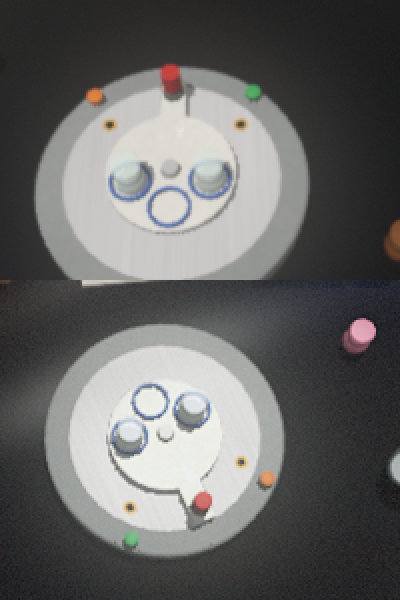

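The scene picture shows the turntable with the red knob at (275,187), green stud at (317,197), orange stud at (238,200), and brass holes at about (310,212) and (245,212). In the top picture the knob is at (361,201), green stud (326,219), green-side hole (325,203) and orange-side hole (380,181).

Things that could be mistaken for the knob: the wash bottle's red cap at scene (505,261), the pink cylinder (147,251) and the brown cylinder (391,270). The knob on the white arm, at (275,187), fits the description.

```bash
cat > m.py <<'E'
from h import *
from scipy.optimize import least_squares
np.set_printoptions(precision=4,suppress=True)
def cen(p,xy,hr,r=8,smin=110,vmin=50):
    x,y=map(int,xy);w=p['pixels'][y-r:y+r+1,x-r:x+r+1]
    h=cv2.cvtColor(w,cv2.COLOR_RGB2HSV).astype(int)
    H=h[...,0];m=((H>=hr[0])&(H<=hr[1]) if hr[0]<=hr[1] else (H>=hr[0])|(H<=hr[1]))&(h[...,1]>smin)&(h[...,2]>vmin)
    v,u=np.nonzero(m);return np.array([x-r+u.mean(),y-r+v.mean()]),m.sum()
if __name__=='__main__':
    a=bot.read_camera('scene');b=bot.read_camera('top')
    S={'green':((317,196),(325,219),(45,85),8),'orange':((237,199),(393,190),(3,16),8),'hg':((310,212),(325,203),(10,30),6),'ho':((245,212),(380,181),(10,30),6),'knob':((275,188),(361,202),(170,8),12)}
    X={}
    for n,(pa,pb,hr,r) in S.items():
        ca,na=cen(a,pa,hr,r);cb,nb=cen(b,pb,hr,r)
        X[n]=tri((a,ca),(b,cb));print(n,ca,na,cb,nb,X[n])
    # axis: fit distances to measured points
    P=[(X['hg'],.11),(X['ho'],.11),(X['green'],.15),(X['orange'],.15),(X['knob'],.11)]
    s=least_squares(lambda c:[np.hypot(*(p[:2]-c))-d for p,d in P],[.6,-.05]);print('axis',s.x,s.fun)
    ang=lambda p:np.arctan2(*(p[:2]-s.x)[::-1])
    k=ang(X['knob'])
    for n in X: print(n,np.angle(np.exp(1j*(ang(X[n])-k))))
    print('knob ang',k)
E
python3 m.py
```

```text
** On entry to DLASCL parameter number  4 had an illegal value
 ** On entry to DLASCL parameter number  4 had an illegal valuem.py:8: RuntimeWarning: Mean of empty slice.
  v,u=np.nonzero(m);return np.array([x-r+u.mean(),y-r+v.mean()]),m.sum()
  ret = ret.dtype.type(ret / rcount)
Traceback (most recent call last):
  File "m.py", line 15, in <module>
    X[n]=tri((a,ca),(b,cb));print(n,ca,na,cb,nb,X[n])
         ~~~^^^^^^^^^^^^^^^
  File "h.py", line 12, in tri
    return np.linalg.lstsq(np.vstack(A),np.hstack(B),rcond=None)[0]
           ~~~~~~~~~~~~~~~^^^^^^^^^^^^^^^^^^^^^^^^^^^^^^^^^^^^^^
numpy.linalg.LinAlgError: SVD did not converge in Linear Least Squares
```

```bash
sed -i 's/smin=110,vmin=50/smin=75,vmin=45/; s/(45,85)/(40,95)/' m.py; python3 m.py
```

```text
green [316.2708 195.3333] 48 [325.325 219.025] 40 [ 0.4584 -0.0131  0.0425]
orange [236.7188 197.4062] 64 [393.0455 188.9318] 44 [ 0.5405 -0.1973  0.0427]
hg [309.92 211.84] 25 [324.619  203.4762] 21 [ 0.5029 -0.012   0.0298]
ho [244.5 212. ] 26 [380.2381 180.5714] 21 [ 0.5661 -0.1643  0.0309]
knob [274.9462 188.3692] 130 [361.0308 200.2462] 65 [ 0.5016 -0.105   0.081 ]
axis [ 0.6015 -0.06  ] [-0.0003  0.0001  0.0006  0.0002 -0.0005]
green -0.740176413506527
orange 0.7290523856259299
hg -0.8762241956969208
ho 0.8198878017879052
knob 0.0
knob ang -2.718583315913062
```

The fit residuals are under 1 mm and the heights check out: knob 81 mm, holes 30 mm. The target is turntable angle −0.876, with the hole at (0.503, −0.012). I'll move to above the knob with the fingers closing along the tangent.

>>> jog_arm:
  motion:
    - [0,0,-0.15,-48,-33,0,45]
    - [0,0,-0.3,-97,-66,0,45]
    - [0,0,-0.45,-145,-99,0,45]
    - [0,0,-0.6,-194,-132,0,45]
    - [0,0,-0.708,-242,-165,0,45]
    - [0,0,-0.708,-290,-199,0,45]
    - [0,0,-0.708,-339,-232,0,45]
    - [0,0,-0.708,-363,-286,0,45]
    - [0,0,-0.708,-387,-340,0,45]
    - [0,0,-0.708,-411,-394,0,45]

```text
t: 2.85
eef_pos: [0.4736, 0.1523, 0.2316]
tool_rot: [0.0, -0.21, 0.978, 0.0]
contact_force: [1.3, 0.0, 0.9]
gripper_width: 0.528
grasp_force: 0.0
```

```bash
cat > rel.py <<'E'
import sys
from h import *
from scipy.spatial.transform import Rotation as R
np.set_printoptions(precision=4,suppress=True)
def rel(X,yang):
    o=bot.get_obs();q=np.array(o['tool_rot']);r=R.from_quat(q[[1,2,3,0]]);M=r.as_matrix()
    D=np.array([[np.sin(yang),np.cos(yang),0],[-np.cos(yang),np.sin(yang),0],[0,0,-1]])
    return r.inv().__mul__(R.from_matrix(D)).as_rotvec(),M.T@(np.array(X)-o['eef_pos'])*1000,o
if __name__=='__main__':
    x=list(map(float,sys.argv[1:]));t,s,o=rel(x[:3],x[3]);print(t,s,o['eef_pos'],o['contact_force'],o['gripper_width'],o['grasp_force'],o['t'],o['q'])
E
python3 rel.py .5013 -.105 .16 1.994
```

```text
Traceback (most recent call last):
  File "rel.py", line 10, in <module>
    x=list(map(float,sys.argv[1:]));t,s,o=rel(x[:3],x[3]);print(t,s,o['eef_pos'],o['contact_force'],o['gripper_width'],o['grasp_force'],o['t'],o['q'])
                                          ~~~^^^^^^^^^^^^
  File "rel.py", line 8, in rel
    return r.inv().__mul__(R.from_matrix(D)).as_rotvec(),M.T@(np.array(X)-o['eef_pos'])*1000,o
                           ~~~~~~~~~~~~~^^^
  File "scipy/spatial/transform/_rotation.pyx", line 1143, in scipy.spatial.transform._rotation.Rotation.from_matrix
ValueError: Non-positive determinant (left-handed or null coordinate frame) in rotation matrix 0: [[ 0.9118 -0.4107  0.    ]
 [ 0.4107  0.9118  0.    ]
 [ 0.      0.     -1.    ]].
```

```bash
sed -i 's/\[\[np.sin(yang),np.cos(yang),0\],\[-np.cos(yang)/[[-np.sin(yang),np.cos(yang),0],[np.cos(yang)/' rel.py
python3 rel.py .5013 -.105 .16 1.994
```

```text
[ 0.0001  0.0008 -0.0002] [  80.4662 -245.9688   71.4998] [0.4736 0.1523 0.2316] [1.2637 0.0082 0.9309] 0.527702948530879 0.0 2.85 [-0.5269  0.1821  0.1026  1.9772 -0.0224  0.9825  1.5803]
```

>>> jog_arm:
  motion:
    - [0,0,0,16,-49,0,45]
    - [0,0,0,32,-98,0,45]
    - [0,0,0,48,-148,0,45]
    - [0,0,0,64,-197,0,45]
    - [0,0,0,80.5,-246,20,45]
    - [0,0,0,80.5,-246,71.5,45]
    - [0,0,0,80.5,-246,71.5,45]
    - [0,0,0,80.5,-246,71.5,45]

```text
t: 3.85
eef_pos: [0.5018, -0.1025, 0.1611]
tool_rot: [0.001, -0.211, 0.978, -0.0]
contact_force: [-0.3, -0.3, 0.3]
gripper_width: 0.526
grasp_force: 0.0
```

```bash
python3 - <<'E'
from m import *
a=bot.read_camera('scene');b=bot.read_camera('top')
c=cv2.resize(a['pixels'][100:260,190:390],None,fx=3,fy=3,interpolation=3);cv2.imwrite('pics/c1.png',c[:,:,::-1])
E
python3 rel.py .5013 -.105 .065 1.994
```

```text
[-0.0011  0.003   0.0014] [ 2.3458 -1.6907 96.6911] [ 0.5024 -0.1025  0.1617] [ 0.093  -0.0168 -0.3781] 0.5264011556425652 0.0 3.95 [-0.1487  0.2986  0.2735  2.0258 -0.1089  0.8275  2.1823]
```

View pics/c1.png

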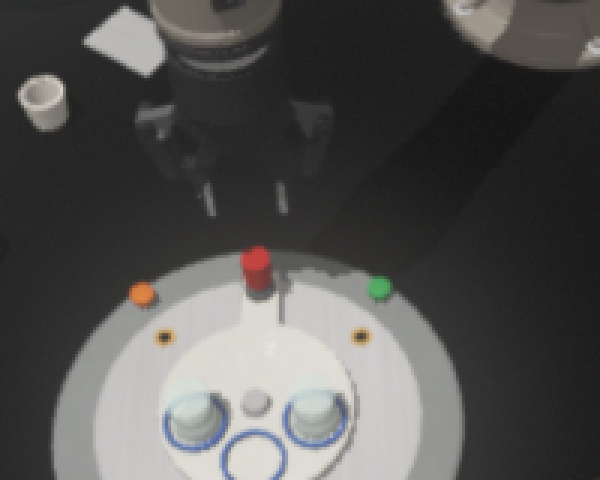

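The gripper is above the knob at crop (257,268), with the fingertips straddling it at (210,200) and (283,200). Descending now.

>>> jog_arm:
  motion:
    - [0,0,0,1,-0.5,25,45]
    - [0,0,0,1,-0.5,50,45]
    - [0,0,0,1,-0.5,75,45]
    - [0,0,0,1,-0.5,93,45]
    - [0,0,0,1,-0.5,93,45]
    - [0,0,0,1,-0.5,93,45]
    - [0,0,0,1,-0.5,93,45]

```text
t: 4.82
eef_pos: [0.5012, -0.104, 0.068]
tool_rot: [0.001, -0.21, 0.978, -0.0]
contact_force: [-0.1, 0.7, -0.3]
gripper_width: 0.528
grasp_force: 0.0
```

```bash
python3 rel.py .5013 -.105 .067 1.994
```

```text
[-0.0009  0.002   0.0002] [ 0.3829 -0.9688  0.9928] [ 0.5012 -0.104   0.068 ] [-0.0655  0.7173 -0.3217] 0.527749410586816 0.0 4.825 [-0.1057  0.4474  0.233   2.0885 -0.1729  0.6212  2.2401]
```

>>> jog_arm:
  motion:
    - [0,0,0,0.5,-1,1,20]
    - [0,0,0,0.5,-1,1,18]
    - [0,0,0,0.5,-1,1,18]
    - [0,0,0,0.5,-1,1,18]
    - [0,0,0,0.5,-1,1,18]
  grip_force: 40

```text
t: 5.45
eef_pos: [0.5007, -0.1054, 0.0664]
tool_rot: [0.0, -0.21, 0.978, -0.0]
contact_force: [-0.2, 0.1, 5.8]
gripper_width: 0.269
grasp_force: 39.0
```

```bash
python3 rel.py .5013 -.105 .067 1.994
```

```text
[-0.0004  0.0008 -0.0003] [-0.6989  0.0778 -0.618 ] [ 0.5007 -0.1054  0.0664] [-0.1632  0.1363  5.7514] 0.26860099924414693 38.97637903690338 5.45 [-0.1024  0.4505  0.2324  2.0889 -0.1738  0.6191  2.2431]
```

>>> jog_arm:
  motion:
    - [0,0,0,0,0,-3,18]
    - [0,0,0,0,0,-6,18]
    - [0,0,0,0,0,-9,18]
    - [0,0,0,0,0,-11,18]
    - [0,0,0,0,0,-11,18]
    - [0,0,0,0,0,-11,18]
  grip_force: 40

```text
t: 6.2
eef_pos: [0.5005, -0.1051, 0.0768]
tool_rot: [0.0, -0.21, 0.978, -0.0]
contact_force: [4.4, 0.5, -6.5]
gripper_width: 0.264
grasp_force: 39.4
```

```bash
python3 - <<'E'
from rel import *
c=np.array([.6015,-.06]);k0=-2.7186
o=bot.get_obs();e=np.array(o['eef_pos']);print(e,o['contact_force'],o['gripper_width'],o['grasp_force'])
p=e[:2]-c;r=np.hypot(*p);a0=np.arctan2(p[1],p[0]);print('r',r,'th',a0-k0)
for th in np.arange(-.1,-.85,-.1).tolist()+[-.82,-.86,-.876]:
    a=a0+th; X=np.r_[c+r*np.array([np.cos(a),np.sin(a)]),e[2]]
    q=np.array(o['tool_rot']);M=R.from_quat(q[[1,2,3,0]]).as_matrix()
    print(round(th,3),-round(th,3),M.T@(X-e)*1000)
E
```

```text
[ 0.5005 -0.1051  0.0768] [ 4.3526  0.493  -6.507 ] 0.2643552220640972 39.44695472717285
r 0.11059513886051812 th -0.0034125208902877624
-0.1 0.1 [-0.5933 11.039  -0.0017]
-0.2 0.2 [-2.2858 21.9636 -0.0029]
-0.3 0.3 [-5.0604 32.6646 -0.0035]
-0.4 0.4 [-8.8894 43.0352 -0.0037]
-0.5 0.5 [-13.7347  52.9717  -0.0034]
-0.6 0.6 [-19.5478  62.3749  -0.0026]
-0.7 0.7 [-26.2705  71.1507  -0.0013]
-0.8 0.8 [-33.8359  79.2115   0.0005]
-0.82 0.82 [-35.4435  80.7307   0.0009]
-0.86 0.86 [-38.7483  83.671    0.0018]
-0.876 0.876 [-40.1028  84.8097   0.0021]
```

The lift is about 10.5 mm and the −6.5 N matches the spring. Turning clockwise along the arc.

>>> jog_arm:
  motion:
    - [0,0,0.1,-1,11,0,18]
    - [0,0,0.2,-3,22,0,18]
    - [0,0,0.3,-5.5,32.6,0,18]
    - [0,0,0.4,-9.3,43,0,18]
    - [0,0,0.5,-14,52.8,0,18]
    - [0,0,0.6,-19.8,62.2,0,18]
    - [0,0,0.7,-26.5,70.9,0,18]
    - [0,0,0.8,-34,79,0,18]
    - [0,0,0.8,-34,79,0,18]
    - [0,0,0.8,-34,79,0,18]
  grip_force: 40

```text
t: 7.45
eef_pos: [0.4989, -0.0193, 0.0768]
tool_rot: [0.0, 0.186, 0.982, 0.0]
contact_force: [3.6, -0.0, -6.1]
gripper_width: 0.266
grasp_force: 39.6
```

```bash
cat > st.py <<'E'
from rel import *
c=np.array([.6015,-.06]);k0=-2.7186
o=bot.get_obs();e=np.array(o['eef_pos']);p=e[:2]-c
print(o['t'],e,'r',np.hypot(*p),'th',np.angle(np.exp(1j*(np.arctan2(p[1],p[0])-k0))),o['contact_force'],o['gripper_width'],o['grasp_force'])
import sys
for th in map(float,sys.argv[1:]):
    a=k0+th; t,s,_=rel(np.r_[c+.11*np.array([np.cos(a),np.sin(a)]),e[2]],1.994+th); print(th,t,s)
E
python3 st.py -.84 -.86 -.876
```

```text
7.45 [ 0.4989 -0.0193  0.0768] r 0.11031964470914303 th -0.8005022431739237 [ 3.5851 -0.0087 -6.0918] 0.26590861924691755 39.62373197078705
-0.84 [0.0001 0.0004 0.0417] [-0.416   4.3426  0.0005]
-0.86 [0.0001 0.0004 0.0617] [-0.5302  6.5396  0.0007]
-0.876 [0.0001 0.0004 0.0777] [-0.6532  8.2953  0.0009]
```

>>> jog_arm:
  motion:
    - [0,0,0.025,-0.2,2.8,0.7,18]
    - [0,0,0.05,-0.4,5.5,1.4,18]
    - [0,0,0.076,-0.6,8.2,1.8,18]
    - [0,0,0.076,-0.6,8.2,1.8,18]
    - [0,0,0.076,-0.6,8.2,1.8,18]
  grip_force: 40

```text
t: 8.07
eef_pos: [0.5025, -0.0114, 0.075]
tool_rot: [0.0, 0.224, 0.975, 0.0]
contact_force: [4.8, 0.3, -5.8]
gripper_width: 0.263
grasp_force: 39.7
```

```bash
python3 st.py -.86 -.876 -.89
```

```text
8.075 [ 0.5025 -0.0114  0.075 ] r 0.11028358145001983 th -0.8789776662606557 [ 4.7931  0.2782 -5.8093] 0.26339746618424076 39.67683255672455
-0.86 [ 0.0003 -0.     -0.0157] [-0.2962 -2.0885 -0.0007]
-0.876 [ 0.0003 -0.      0.0003] [-0.2829 -0.3285 -0.0001]
-0.89 [ 0.0003 -0.      0.0143] [-0.2944  1.2114  0.0004]
```

Now at −0.879, with the lift about 8.6 mm. Opening the fingers lets only the spring act on the pin.

>>> jog_arm:
  motion:
    - [0,0,0,0,0,0,26]
    - [0,0,0,0,0,0,30]
    - [0,0,0,0,0,0,32]
    - [0,0,0,0,0,0,32]
    - [0,0,0,0,0,0,32]

```text
t: 8.7
eef_pos: [0.5023, -0.0117, 0.075]
tool_rot: [-0.0, 0.224, 0.974, 0.0]
contact_force: [-0.3, 0.0, -1.1]
gripper_width: 0.375
grasp_force: 0.0
```

```bash
python3 st.py; python3 - <<'E'
from m import *
b=bot.read_camera('top');a=bot.read_camera('scene')
p=np.hstack([cv2.resize(a['pixels'][140:260,240:350],None,fx=3.5,fy=3.5,interpolation=3),cv2.resize(b['pixels'][130:250,270:380],None,fx=3.5,fy=3.5,interpolation=3)])
cv2.imwrite('pics/c2.png',p[:,:,::-1])
for z in (.079,.087): print(z,proj(a,[.5032,-.0116,z]),proj(b,[.5032,-.0116,z]))
E
```

```text
8.7 [ 0.5023 -0.0117  0.075 ] r 0.11029542483379252 th -0.8761399779167045 [-0.2582  0.0285 -1.081 ] 0.3754585790435579 0.0
0.079 [310.0188 201.3308] [325.2421 199.8002]
0.087 [309.9656 199.4966] [325.3282 199.2072]
```

View pics/c2.png

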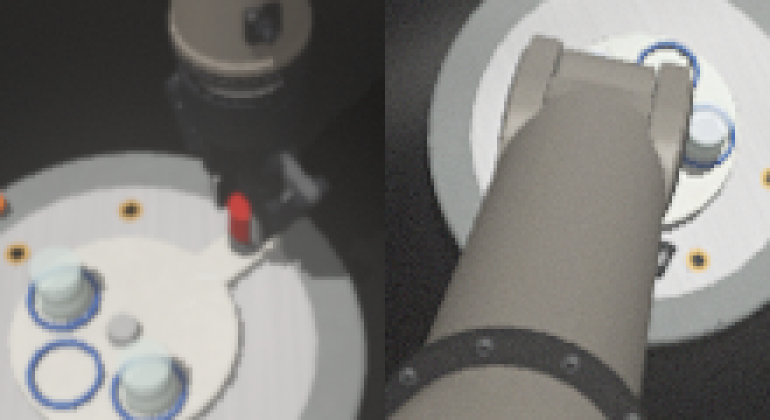

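The red knob, at scene crop (240,218), sits right on its collar, so the pin appears to have dropped. I'll withdraw upward and verify with both cameras.

>>> jog_arm:
  motion:
    - [0,0,0,0,0,0,45]
    - [0,0,0,0,0,-10,45]
    - [0,0,0,0,0,-40,45]
    - [0,0,0,0,0,-80,45]
    - [0,0,0,0,0,-120,45]
    - [0,0,0,0,60,-130,45]
    - [0,0,0,0,120,-130,45]
    - [0,0,0,0,180,-130,45]
    - [0,0,0,0,200,-130,45]
    - [0,0,0,0,200,-130,45]

```text
t: 10.05
eef_pos: [0.5899, 0.1691, 0.205]
tool_rot: [0.0, 0.223, 0.975, -0.0]
contact_force: [-0.2, -0.1, -0.8]
gripper_width: 0.527
grasp_force: 0.0
```

```bash
python3 st.py; python3 - <<'E'
from m import *
b=bot.read_camera('top');a=bot.read_camera('scene')
p=np.hstack([cv2.resize(a['pixels'][160:270,230:340],None,fx=3.5,fy=3.5,interpolation=3),cv2.resize(b['pixels'][130:240,270:380],None,fx=3.5,fy=3.5,interpolation=3)])
cv2.imwrite('pics/c3.png',p[:,:,::-1])
ca,na=cen(a,(310,201),(170,8),12);cb,nb=cen(b,(325,200),(170,8),10)
print(ca,na,cb,nb,tri((a,ca),(b,cb)))
for z in (.079,.087): print(z,proj(a,[.5032,-.0116,z]),'start',proj(a,[.5012,-.1051,z]))
E
```

```text
10.05 [0.5899 0.1691 0.205 ] r 0.22940741158145256 th -1.9432403391958692 [-0.168  -0.1134 -0.7776] 0.5266186212173286 0.0
[309.6325 201.4872] 117 [325.0455 199.6061] 66 [ 0.5039 -0.0117  0.0791]
0.079 [310.0188 201.3308] start [275.2915 188.7162]
0.087 [309.9656 199.4966] start [274.9835 186.8309]
```

View pics/c3.png

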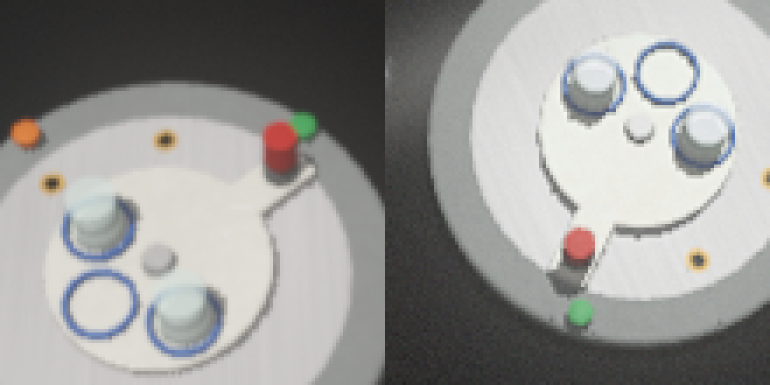

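The knob sits by the green stud (scene crop (281,150), stud (303,124)) at a measured height of 79 mm, so the pin is seated. It is 45 mm from the stud, both bottles are upright and the arm is clear.

```bash
python3 -c "
from station import bot;print(bot.hand_in())"
```

```text
the job is handed in; nothing more can be done
None
```

The index pin is home in the hole by the green stud (knob measured 79 mm high, about 45 mm from the stud), the plunger is released, both bottles are upright, the arm is clear, and the job is handed in; the hand-in call gave no verdict.

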